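# Knock the stuck insert out of the mould block

## Task

The square insert is stuck in the underside of the mould block. Take the straight-handled drift from the rack, put it through the round access hole in the top of the block and push the insert out so that it drops into the catch tray underneath. Leave the drift standing in the hole with its collar resting on the block, and leave the tee-handled reamer where it is.

Things in the scene. Friction and masses are not known exactly. Their poses are not given: they have to be found in the camera images.
- mould: Steel mould block, fixed on its stand: 110 x 110 mm, from 82 to 118 mm above the table, on four posts over a catch tray 130 x 130 mm (floor 6, rim 16 mm high). Origin: centre of the stand's underside, on the table; z up. Straight above it, in the block's top, is the 30 mm round access hole, 8 mm deep; under that a 46 mm square pocket, open below, with two spring clips at its lower edge.
- insert: Loose square steel plug 44 x 44 x 26 mm tall, about 100 g; origin at its centre, z up. It starts in the pocket, underside flush with the block's, its top 10 mm below the block's top. Too wide for the access hole: it can only go down. The drift's weight alone does not shift it; pushing takes about 6 to 15 N, and after some 33 mm of travel it drops into the tray.
- drift: Loose steel tool, 150 g, upright in a rack hole. Origin on its axis at the underside of its collar (52 mm wide, 6 thick); z up. Straight round handle 22 mm wide, from 6 to 66 mm above the origin; shank 14 mm wide, to 56 mm below it. In the rack the collar rests 74 mm above the table; the hole is 24 mm wide. With its collar on the block the tip is 46 mm below where the insert's top began.
- tee: Bystander: tee-handled reamer in the rack's other hole, 130 mm from the drift. Origin at the underside of its 52 mm collar, 74 mm above the table, z up; thin stem with a crossbar 70 mm long, 14 mm thick, along its x, up to 43 mm above the origin. The white rack, 90 x 220 mm and 74 mm tall, is fixed; its long side runs along the line between the two tools.
There are look-alikes about, which are no part of the job. What is shaped like the mould but purple is not meant.

How it is judged:
On the way:
1. the drift, its shank in the access hole, presses on the insert (contact force between drift and insert above 3.5 N and horizontal distance between drift and mould below 0.02 m), for 0.1 s.
At the end, for the whole second after the job is handed in: The insert lies at rest in the catch tray under the block (its centre less than 45 mm above the table and within the tray), and the drift stands still in the access hole, collar down on the block within 6 mm, within 10 degrees of upright; the tee-handled reamer is within 30 mm of where it was (z of insert in the frame of mould below 0.045 m and x of insert in the frame of mould between -0.065 and 0.065 m and y of insert in the frame of mould between -0.065 and 0.065 m and linear speed of each of insert, drift below 0.03 m/s and horizontal distance between drift and mould below 0.015 m and z of drift in the frame of mould between 0.112 and 0.124 m and angle between drift's own z axis and vertical below 0.17 rad and distance of tee from where it was at the start of the episode below 0.03 m); the robot touches nothing.
It fails at once if the tee-handled reamer is taken or knocked from its place (distance of tee from where it was at the start of the episode above 0.03 m).
It also fails if it takes over 38 s, if anything falls off the work surface, if the arm or the gripper's body presses on something with over 40 N, if the wrist force passes 120 N, or if a joint passes its speed limit or range.

## Robot

A 7-joint arm with a two-finger parallel gripper is mounted at the origin on the work surface. World frame = base frame: x ahead of the robot, y to its left, z up, the work surface at z = 0. Lengths are in m, angles in rad, forces in N, time in s.
With the tool pointing down it reaches from about 0.4 to 0.875 m from the base axis. Payload 19.3 kg.
Tool frame: the origin (TCP) lies at the very end of the fingers, on their centre line; the grasp point (between the pads) lies bot.tcp_to_grasp behind it (bot.tcp_to_grasp is the distance from the TCP to the grasp point, in m); z points along the fingers, y is the direction in which the jaws open and shut (so a half turn about z gives the same grasp; the last joint's range is limited). The gripper opens to 85 mm and grips with 20 to 120 N. Pads are 22 mm wide; open, the fingers measure 114 mm over their backs; the gripper's body (76 mm by 85 mm) begins 54 mm behind the grasp point. The pads swing forward as they close: fully open they stand 13 mm farther back than shut.
Start: joints at [1.17, 0.521, -0.036, 1.599, 0.021, 1.021, -0.113], TCP at [0.203, -0.591, 0.231] pointing down, gripper open.
Joint ranges: [-2.91, 2.91], [-0.3, 2.13], [-1.5, 1.42], [0.17, 2.43], [-1.26, 4.41], [0.16, 1.93], [-2.52, 2.52]. Speed limits (rad/s): [1.89, 1.89, 2.39, 2.39, 3.01, 3.01, 3.01].

## Interface

Orientations are given as [roll, pitch, yaw] about the fixed x, y, z axes, in that order (R = Rz(yaw) Ry(pitch) Rx(roll)).
In Python, from workcell import bot gives the robot as it stands.
- The arm moves only by the tool servo_tool, never from a script. Its argument "targets" is a list of rows, each a list of 2 entries, a list of its own where there are three numbers: the shift along the tool's x, y, z in units of 0.05 m (1.0 is 0.05 m), then the turn about the tool's z in units of 5 degrees (1.0 is 5 degrees). A call has 1 to 12 rows; each row shifts and turns the commanded pose from where the row before left it, along the tool's axes as they then stand; what a row does not reach is not made up. A row lasts 1/8 s, in which the tool goes at most 62.5 mm and 10.7 degrees, less where a joint would pass 70% of its speed; a pose out of reach is approached as far as the arm can. A call with a number of a shift or a turn outside -1 to 1 is refused whole. A call with a gripper value outside its range is refused whole. "gripper" is the opening, from -1 (shut) to 1 (fully open), so that 0 is half open, set as the call begins (left out, the last holds). The fingers move at their own pace and stop on an object; "newtons" is the grip in N (left out, the last holds). Time passes only in rows, so rows that do not move let the fingers close. It gives the time, the measured TCP pose, the force and the opening at its end, in the units of the state.
- bot.observe(): the state, without advancing time (a new reading comes with each control period).
- bot.grab_frame(name): name is "scene" or "top" or "wrist"; returns the picture (384x512x3 uint8, blue, green, red); there is no depth.
- bot.get_calibration(name): a dict with "fx", "fy", "cx", "cy" (pixels), "pose" (4x4, takes a point from camera to world coordinates). Camera axes: x right, y up, looking along -z (the intrinsics and any distortion apply to the point x, -y, -z); pixel columns grow to the right and rows downward; lengths in m; the calibration is good to about 2 mm. A picture is of the moment at which its call begins: read the wrist's pose just before it. get_calibration takes no time and is no camera call; for the wrist camera it gives the pose at the moment of the call.
- bot.job_done(): hands the job in, once; it reports no verdict.
The state is a dict: "clock": time; "qpos": joint angles; "qd": joint speeds; "joint_efforts": joint torques, N m; "position": TCP position; "tool_rot": TCP orientation; "force": force on the tool from outside, world axes, zero at the start; "moment": the same for the moment, N m; "grip_width": finger opening in m.
Only numpy, scipy, OpenCV 4.12 (cv2) and the standard library are available. Lean on these libraries where they do the work, as an engineer would, in place of code of your own. Each camera call takes 0.05 s, during which the arm holds its last target.

## Working session

There is one attempt and no reset: what is moved stays moved. The work goes in short steps, Python scripts to look and compute and a tool call to move; the robot and the scene stay as the last step left them, time stands still between calls to the robot, and variables do not carry over. Pictures are saved under pics/ and viewed, and the job is handed in when it is done.

Besides the shell and the picture viewer there is one more tool, called after "Emit:" as name([rows], argument=value, ...), one row to a line, values as JSON. servo_tool: Moves the arm, as the interface text tells. Its arguments: {"type":"object","properties":{"targets":{"type":"array","items":{"type":"array"}},"gripper":{"type":"number"},"newtons":{"type":"number"}},"required":["targets"]}

```bash
mkdir -p pics; ls
python3 - <<'E'
from workcell import bot
import cv2
s=bot.observe();print(s, bot.tcp_to_grasp)
for n in ["scene","top","wrist"]:
    c=bot.get_calibration(n);print(n,c)
    cv2.imwrite(f"pics/{n}0.png",bot.grab_frame(n))
E
```

```text
pics
{'clock': 0.0, 'qpos': array([ 1.16981342,  0.52203623, -0.03632903,  1.600034  ,  0.02120714,
        1.02112217, -0.11282705]), 'qd': array([-0.00154251, -0.0008258 , -0.0010362 ,  0.00074513, -0.0005249 ,
       -0.00126739, -0.00119086]), 'joint_efforts': array([ 1.02421258e-03, -9.27103472e+01,  1.97928675e+00, -3.69930947e+01,
        1.76175381e-02,  8.13281484e-03,  4.65598521e-05]), 'position': array([ 0.2028331 , -0.59078667,  0.23070257]), 'tool_rot': array([-3.14038181e+00,  9.39643189e-05,  3.30751555e-01]), 'force': array([-0.01433166, -0.59845011, -0.36007684]), 'moment': array([-0.01827906,  0.00447397,  0.00775211]), 'grip_width': 0.0853561225837656} 0.0187
scene {'fx': 348.6091815308383, 'fy': 348.6091815308383, 'cx': 255.18601461799793, 'cy': 189.33456612817932, 'pose': array([[ 0.83648941, -0.41474825,  0.35814712,  0.66942339],
       [ 0.54788695,  0.64523929, -0.53243417, -0.34170099],
       [-0.01026446,  0.64159967,  0.76697099,  0.59609565],
       [ 0.        ,  0.        ,  0.        ,  1.        ]])}
top {'fx': 350.8652427693822, 'fy': 350.8652427693822, 'cx': 253.45164944240818, 'cy': 187.70916340334998, 'pose': array([[ 1.21363372e-03,  9.88402532e-01, -1.51851775e-01,
         3.12196948e-01],
       [-9.99999069e-01,  1.10475192e-03, -8.01393304e-04,
         1.30812391e-02],
       [-6.24340631e-04,  1.51852607e-01,  9.88402952e-01,
         8.40340497e-01],
       [ 0.00000000e+00,  0.00000000e+00,  0.00000000e+00,
         1.00000000e+00]])}
wrist {'fx': 303.9657704038531, 'fy': 303.9657704038531, 'cx': 258.29426093469925, 'cy': 186.85816619926774, 'pose': array([[ 0.32454843,  0.90324867,  0.28073146,  0.27454572],
       [-0.94586808,  0.3103548 ,  0.09493926, -0.56627101],
       [-0.00137259, -0.29634731,  0.95507926,  0.37409823],
       [ 0.        ,  0.        ,  0.        ,  1.        ]])}
```

View pics/scene0.png

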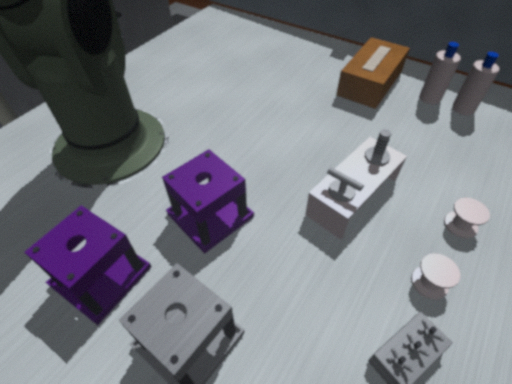

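View pics/top0.png

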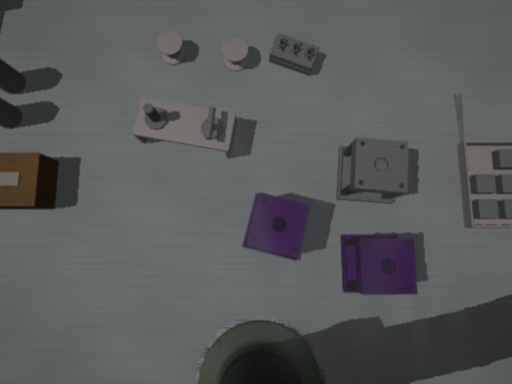

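View pics/wrist0.png

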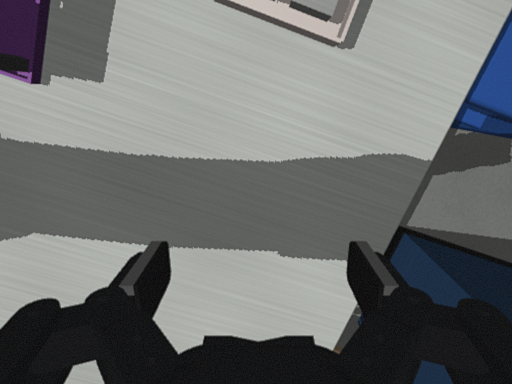

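Candidates, in top-view pixels:
- **Drift:** straight round handle at (152,110) against the tee-handled one at (210,122). I choose the straight one.
- **Mould:** grey block at (381,165), purple ones at (277,225) and (387,265). I choose the grey one.

Next is a close crop to check both choices.

Run:
```python
import cv2,numpy as np
a=cv2.imread("pics/top0.png")
A=cv2.resize(a[85:165,120:250],None,fx=6,fy=6,interpolation=cv2.INTER_CUBIC)
A=cv2.convertScaleAbs(A,alpha=1.6)
cv2.imwrite("pics/c1.png",A)
B=cv2.resize(a[125:210,330:420],None,fx=6,fy=6,interpolation=cv2.INTER_CUBIC)
cv2.imwrite("pics/c2.png",cv2.convertScaleAbs(B,alpha=1.6))
a=cv2.imread("pics/scene0.png")
A=cv2.resize(a[120:240,300:415],None,fx=4.5,fy=4.5,interpolation=cv2.INTER_CUBIC)
cv2.imwrite("pics/c3.png",A)
A=cv2.resize(a[260:384,115:250],None,fx=4.5,fy=4.5,interpolation=cv2.INTER_CUBIC)
cv2.imwrite("pics/c4.png",A)
```

```text
(no output)
```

View pics/c1.png

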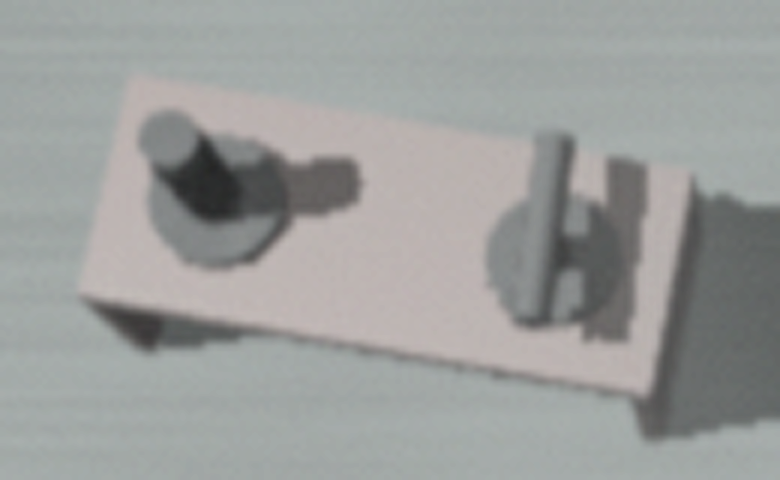

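View pics/c2.png

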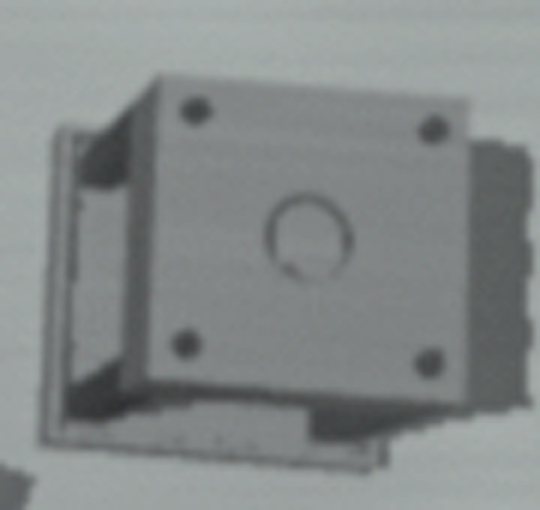

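View pics/c3.png

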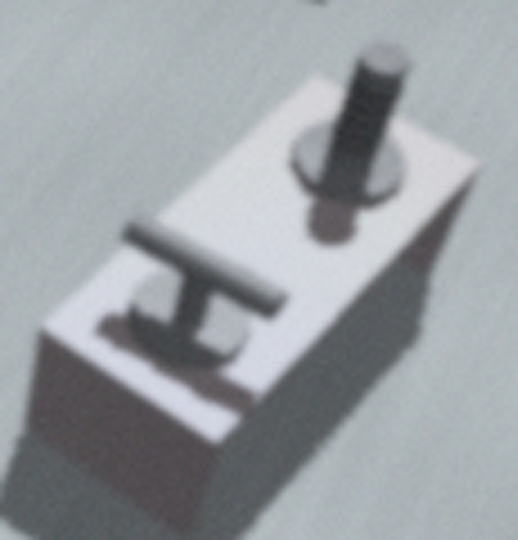

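View pics/c4.png

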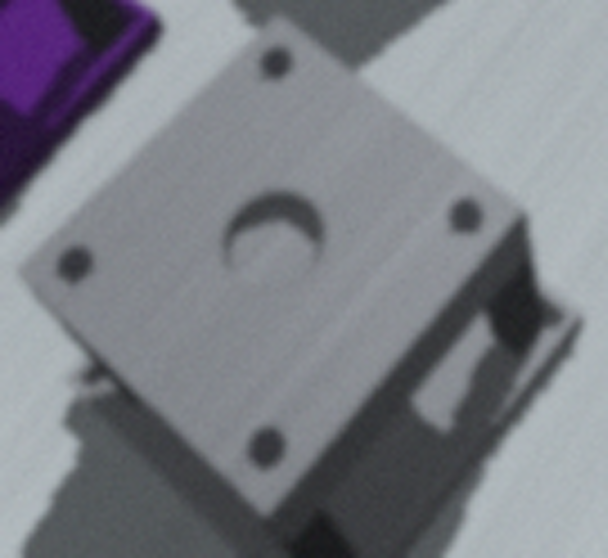

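```bash
cat > h.py <<'E'
import numpy as np
from workcell import bot
def ray(n,u,v,c=None):
    c=c or bot.get_calibration(n);P=c["pose"]
    d=P[:3,:3]@np.array([(u-c["cx"])/c["fx"],-(v-c["cy"])/c["fy"],-1]);return P[:3,3],d
def pl(n,u,v,z,c=None):
    o,d=ray(n,u,v,c);t=(z-o[2])/d[2];return (o+t*d)[:2].round(4)
E
python3 - <<'E'
from h import *
def g(n,x,y,f,ox,oy,z): 
    r=pl(n,(x+.5)/f-.5+ox,(y+.5)/f-.5+oy,z);return r
print("drift top",g("top",168,140,6,120,85,.14),g("scene",384,58,4.5,300,120,.14))
print("collar",g("top",219,202,6,120,85,.08),g("scene",348,160,4.5,300,120,.08))
print("tee bar",g("top",553,137,6,120,85,.11),g("top",535,318,6,120,85,.11), g("top",556,258,6,120,85,.08))
print("tee bar scene",g("scene",135,228,4.5,300,120,.11),g("scene",275,300,4.5,300,120,.11))
T=[(196,109),(433,129),(430,362),(187,344)]
S=[(276,62),(74,264),(267,447),(465,215)]
t=np.array([g("top",x,y,6,330,125,.118) for x,y in T]);s=np.array([g("scene",x,y,4.5,115,260,.118) for x,y in S])
print(t,t.mean(0));print(s,s.mean(0))
print("hole",g("top",309,238,6,330,125,.118),g("scene",274,242,4.5,115,260,.118))
print("corners",[g("top",x,y,6,330,125,.118) for x,y in [(160,75),(468,100),(467,403),(147,383)]])
print("rack", [g("top",x,y,6,120,85,.074) for x,y in [(132,76),(692,175),(650,395),(82,295)]])
for P in ((387,265),(277,225)): print("purple",pl("top",*P,.118))
E
```

```text
drift top [0.5885 0.2354] [0.5911 0.2345]
collar [0.5877 0.2341] [0.5917 0.2323]
tee bar [0.6016 0.1049] [0.5335 0.1101] [0.5659 0.1066]
tee bar scene [0.5355 0.1117] [0.6004 0.1059]
[[ 0.5201 -0.2173]
 [ 0.5128 -0.3008]
 [ 0.4294 -0.2945]
 [ 0.4357 -0.2103]] [ 0.4745   -0.255725]
[[ 0.4363 -0.2105]
 [ 0.4293 -0.2945]
 [ 0.5134 -0.3014]
 [ 0.5201 -0.2175]] [ 0.474775 -0.255975]
hole [ 0.4734 -0.2548] [ 0.476  -0.2562]
corners [array([ 0.5325, -0.2051]), array([ 0.5234, -0.3138]), array([ 0.415 , -0.3064]), array([ 0.4219, -0.1958])]
rack [array([0.6403, 0.2714]), array([0.6008, 0.0562]), array([0.5146, 0.0712]), array([0.5532, 0.286 ])]
purple [ 0.266  -0.2555]
purple [ 0.3459 -0.0347]
```

The crops show the straight drift upright at the far-left end of the rack and the grey mould with its open hole. Positions:
- **Drift:** about (0.590, 0.2345)
- **Mould:** about (0.4747, -0.256)
- **Tee:** about (0.567, 0.107)

I'll start moving along an arc while turning towards yaw 90°.

Emit:
servo_tool([
  [[0.5, 0, 0], -1],
  [[1, 0, 0], -1],
  [[1, 0, 0], -1],
  [[1, 0, 0], -1],
  [[1, 0, 0], -1],
  [[1, 0, 0], -1],
])

```text
clock: 0.9
position: [0.4344, -0.4425, 0.2312]
tool_rot: [3.142, -0.0, 0.86]
force: [0.2, -1.2, -0.5]
grip_width: 0.0854
```

Emit:
servo_tool([
  [[1, 0, 0], -1],
  [[1, 0, 0], -1],
  [[1, 0, 0], -1],
  [[1, 0, 0], -1],
  [[1, 0, 0], -1],
  [[1, 0, 0], -1],
  [[1, 0, 0], -1],
  [[1, 0, 0], -1],
  [[1, 0, 0], 0],
  [[1, 0, 0], 0],
  [[0.4, 0, 0], 0],
  [[0, 0, 0], 0],
])

```text
clock: 2.4
position: [0.5912, 0.0368, 0.2313]
tool_rot: [-3.141, -0.0, 1.556]
force: [-0.2, -0.7, 0.7]
grip_width: 0.0855
```

Run:
```python
from h import *
import cv2
c=bot.get_calibration("wrist")
im=bot.grab_frame("wrist");cv2.imwrite("pics/w1.png",im)
s=bot.observe();print(s["position"],s["tool_rot"],s["qpos"].round(3))
P=c["pose"]
for X in ((.590,.2345,.14),(.59,.2345,.08)):
    q=P[:3,:3].T@(np.array(X)-P[:3,3]);print(c["cx"]+c["fx"]*q[0]/-q[2],c["cy"]+c["fy"]*q[1]/q[2])
np.save("c1.npy",P)
```

```text
[0.59126123 0.0350629  0.23121783] [-3.14147377e+00  3.11139517e-04  1.55407842e+00] [ 0.161  0.501 -0.457  1.673  0.25   1.027 -0.395]
251.75334400645346 -113.35109132319465
253.22249695252796 -65.24704187594241
```

View pics/w1.png

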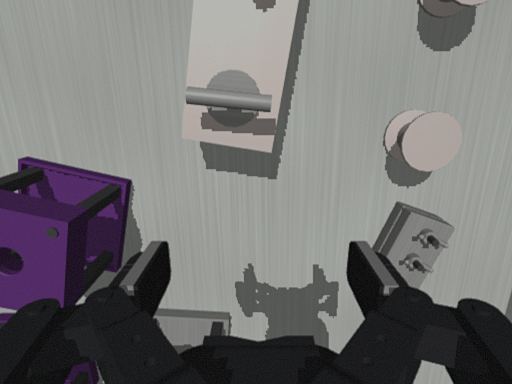

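The wrist view shows the tee crossbar at (229,99) and clear space around it. I'll advance along +y to bring the drift into view.

Emit:
servo_tool([
  [[1, 0, 0], 0],
  [[1, 0, 0], 0],
  [[1, 0, 0], 0],
  [[0.4, 0, 0], 0],
  [[0, 0, 0], 0],
])

```text
clock: 3.08
position: [0.5945, 0.2049, 0.231]
tool_rot: [-3.141, 0.0, 1.553]
force: [0.0, -0.1, 0.3]
grip_width: 0.0854
```

Run:
```python
from h import *
import cv2
c=bot.get_calibration("wrist")
im=bot.grab_frame("wrist");cv2.imwrite("pics/w2.png",im)
s=bot.observe();print(s["position"],s["tool_rot"])
P=c["pose"]
for X in ((.590,.2345,.14),(.59,.2345,.08)):
    q=P[:3,:3].T@(np.array(X)-P[:3,3]);print(c["cx"]+c["fx"]*q[0]/-q[2],c["cy"]+c["fy"]*q[1]/q[2])
import pickle;pickle.dump(c,open("c2.pkl","wb"))
```

```text
[0.59474078 0.20344135 0.23104629] [-3.14140771e+00  9.03892561e-04  1.55161975e+00]
251.94474962761237 154.67955064025892
253.14356011570956 142.57439091367064
```

View pics/w2.png

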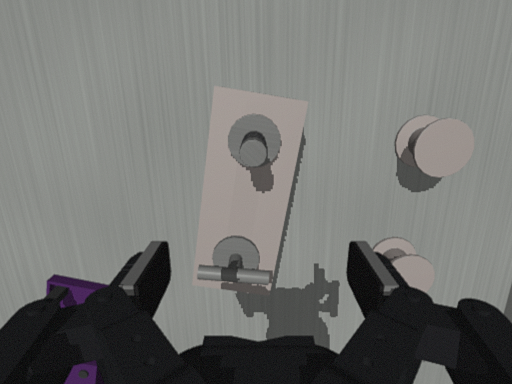

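The wrist view agrees with the measurement: handle top at (253,152), predicted (252,155). I'll move over the drift, descend and grip.

Emit:
servo_tool([
  [[0.64, -0.1, 0], 0],
  [[0, 0, 0.4], 0],
  [[0, 0, 0.6], 0],
  [[0, 0, 0.6], 0],
  [[0, 0, 0.6], 0],
  [[0, 0, 0.4], 0],
  [[0, 0, 0], 0],
], gripper=1)

```text
clock: 4.0
position: [0.5898, 0.2355, 0.1003]
tool_rot: [-3.14, 0.001, 1.551]
force: [-0.2, -0.0, -1.0]
grip_width: 0.0852
```

Run:
```python
from h import *
import cv2
im=bot.grab_frame("wrist");cv2.imwrite("pics/w3.png",im)
s=bot.observe();print(s["position"],s["tool_rot"],s["force"])
```

```text
[0.59027031 0.23623575 0.10149836] [-3.14141514e+00  3.05840395e-04  1.55163665e+00] [0.72179528 0.81312337 0.10345659]
```

View pics/w3.png

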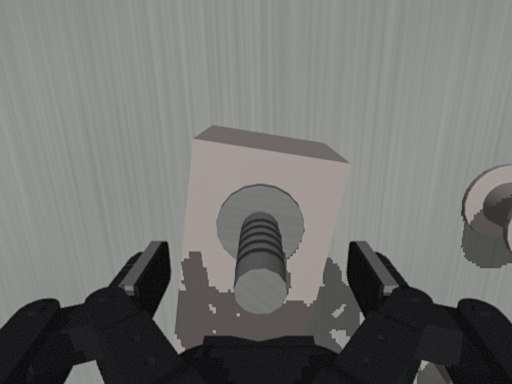

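The handle is between the fingers, with its top at (260,290), centred at the same column as the finger gap. I'll close.

Emit:
servo_tool([
  [[0, 0, 0], 0],
  [[0, 0, 0], 0],
  [[0, 0, 0], 0],
  [[0, 0, 0], 0],
  [[0, 0, 0], 0],
  [[0, 0, 0], 0],
], gripper=-1, newtons=100)

```text
clock: 4.8
position: [0.5902, 0.2371, 0.1018]
tool_rot: [3.141, -0.0, 1.553]
force: [0.4, -0.8, 5.3]
grip_width: 0.0197
```

Emit:
servo_tool([
  [[0, 0, -0.3], 0],
  [[0, 0, -0.5], 0],
  [[0, 0, -0.5], 0],
  [[0, 0, -0.5], 0],
  [[0, 0, -0.5], 0],
  [[0, 0, -0.5], 0],
  [[0, 0, -0.2], 0],
  [[0, 0, 0], 0],
])

```text
clock: 5.8
position: [0.59, 0.237, 0.2517]
tool_rot: [3.141, -0.0, 1.552]
force: [0.3, 0.1, -0.9]
grip_width: 0.0197
```

Run:
```python
from h import *
import cv2
im=bot.grab_frame("wrist")
s=bot.observe();print(s["position"],s["tool_rot"],s["force"],s["grip_width"])
im2=bot.grab_frame("scene")
cv2.imwrite("pics/w4.png",np.hstack([im,im2])[:, :]) if 0 else cv2.imwrite("pics/w4.png",cv2.resize(np.hstack([im,im2]),(800,300)))
cv2.imwrite("pics/s4.png",im2)
```

```text
[0.58975433 0.2369049  0.25094142] [-3.14127701e+00  2.09982360e-04  1.55259314e+00] [ 0.60475939 -0.13178658 -1.0283242 ] 0.019796952339979957
```

View pics/w4.png

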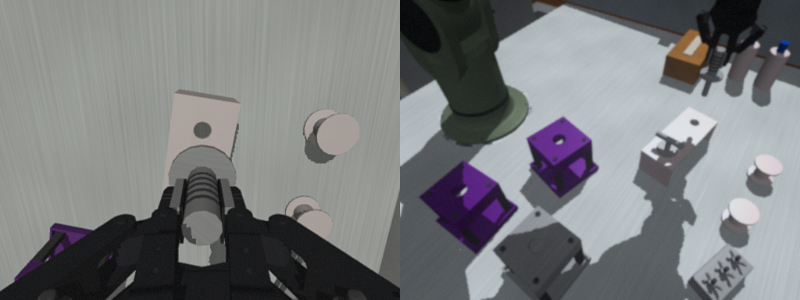

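Emit:
servo_tool([
  [[-0.5, -0.2, 0], 0],
  [[-1, -0.2, 0], 0],
  [[-1, -0.2, 0], 0],
  [[-1, -0.2, 0], 0],
  [[-1, -0.2, 0], 0],
  [[-1, -0.2, 0], 0],
  [[-1, -0.2, 0], 0],
  [[-1, -0.2, 0], 0],
  [[-1, -0.2, 0], 0],
  [[-0.9, -0.2, 0], 0],
  [[-0.5, -0.1, 0], 0],
  [[0, 0, 0], 0],
])

```text
clock: 7.4
position: [0.4748, -0.2578, 0.2503]
tool_rot: [-3.14, -0.0, 1.549]
force: [-0.1, 0.3, -2.3]
grip_width: 0.0199
```

Emit:
servo_tool([
  [[0, 0, 0], 0],
])

```text
clock: 7.52
position: [0.4759, -0.2552, 0.2507]
tool_rot: [-3.141, -0.001, 1.553]
force: [-0.0, -0.0, -1.3]
grip_width: 0.0199
```

Run:
```python
from h import *
import cv2
im=bot.grab_frame("wrist")
s=bot.observe();print(s["position"],s["tool_rot"],s["force"],s["grip_width"],s["qpos"].round(2))
im2=bot.grab_frame("scene");im3=bot.grab_frame("top")
cv2.imwrite("pics/w5.png",im);cv2.imwrite("pics/s5.png",im2);cv2.imwrite("pics/t5.png",im3)
```

```text
[ 0.47607213 -0.25496348  0.25090346] [-3.14109315e+00 -6.97310338e-04  1.55373303e+00] [ 0.42271975 -0.14003959 -1.10874639] 0.019657252159329286 [ 0.67  0.39 -0.38  1.79  0.17  1.    0.21]
```

View pics/s5.png

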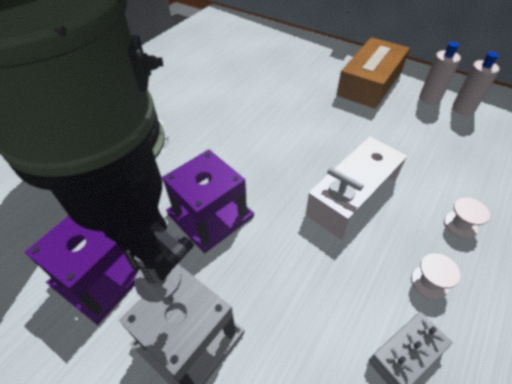

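View pics/w5.png

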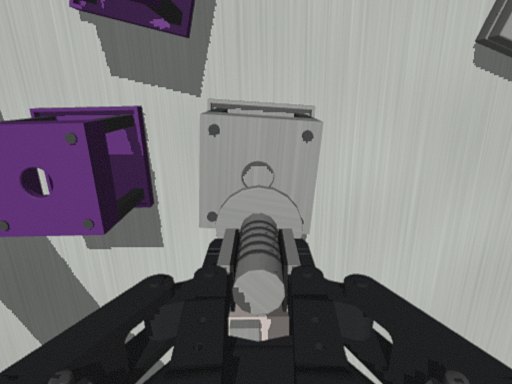

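Run:
```python
from h import *
import cv2
c=bot.get_calibration("wrist");s=bot.observe();print(s["position"])
def pr(c,X):
    P=c["pose"];q=P[:3,:3].T@(np.array(X)-P[:3,3]);return (c["cx"]+c["fx"]*q[0]/-q[2]).round(1),(c["cy"]+c["fy"]*q[1]/q[2]).round(1)
z0=s["position"][2]-.0275
print("handle top",pl("wrist",260,287,z0+.066,c),"collar edge exp",pr(c,(*s["position"][:2],z0)))
T=[(214,130),(307,135),(211,216)]
t=[pl("wrist",*p,.118,c) for p in T];print("bolts",t,"mid",(t[1]+t[2])/2,"hole",pl("wrist",258,177,.118,c))
cs=bot.get_calibration("scene")
print("tip exp",pr(cs,(*s["position"][:2],z0-.056)),"collar",pr(cs,(*s["position"][:2],z0)))
a=cv2.imread("pics/s5.png");cv2.imwrite("pics/c5.png",cv2.resize(a[240:350,110:250],None,fx=5,fy=5,interpolation=cv2.INTER_CUBIC))
a=cv2.imread("pics/w5.png");cv2.imwrite("pics/c6.png",cv2.resize(a[90:330,180:340],None,fx=2.5,fy=2.5,interpolation=cv2.INTER_CUBIC))
```

```text
[ 0.4761463  -0.25505857  0.25115514]
handle top [ 0.4767 -0.2538] collar edge exp (np.float64(258.4), np.float64(222.7))
bolts [array([ 0.437 , -0.2106]), array([ 0.5209, -0.2166]), array([ 0.4291, -0.294 ])] mid [ 0.475  -0.2553] hole [ 0.4759 -0.2552]
tip exp (np.float64(169.0), np.float64(298.3)) collar (np.float64(159.2), np.float64(278.8))
```

View pics/c5.png

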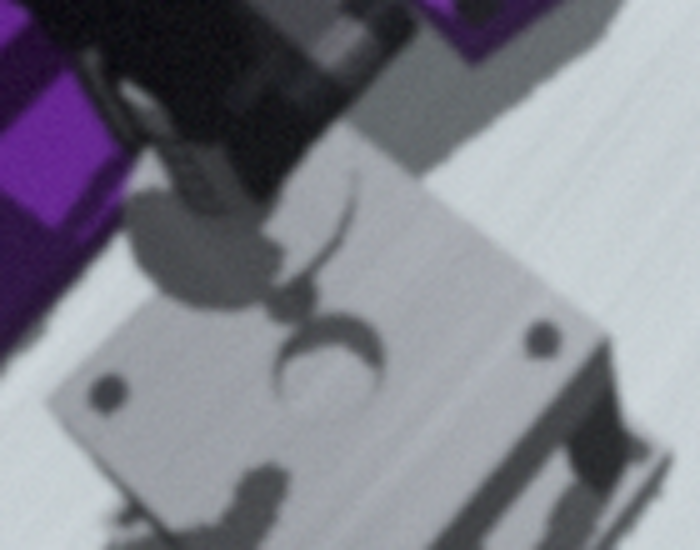

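View pics/c6.png

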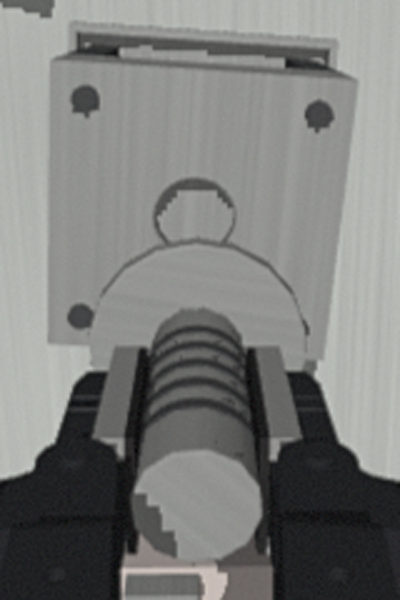

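The tip in the scene view is at (169,301), where it was expected, and the drift axis is within 1–2 mm of the hole axis. I'll descend to just above the insert, then push slowly.

Emit:
servo_tool([
  [[0, -0.02, 0.3], 0],
  [[0, 0, 0.4], 0],
  [[0, 0, 0.3], 0],
  [[0, 0, 0.1], 0],
  [[0, 0, 0], 0],
])

```text
clock: 8.3
position: [0.4749, -0.2559, 0.1961]
tool_rot: [-3.141, -0.0, 1.553]
force: [0.5, 0.8, -1.2]
grip_width: 0.0199
```

Emit:
servo_tool([
  [[0, 0, 0.1], 0],
  [[0, 0, 0.1], 0],
  [[0, 0, 0.05], 0],
  [[0, 0, 0.05], 0],
])

```text
clock: 8.8
position: [0.4759, -0.2567, 0.1825]
tool_rot: [3.139, 0.002, 1.552]
force: [0.6, -1.6, 12.3]
grip_width: 0.0198
```

Emit:
servo_tool([
  [[0, 0, 0.1], 0],
  [[0, 0, 0.1], 0],
  [[0, 0, 0.1], 0],
  [[0, 0, 0.1], 0],
])

```text
clock: 9.3
position: [0.4749, -0.256, 0.161]
tool_rot: [3.142, -0.0, 1.553]
force: [0.5, -0.6, 3.1]
grip_width: 0.0198
```

Run:
```python
from h import *
import cv2
s=bot.observe();print(s["position"],s["tool_rot"],s["force"],s["grip_width"])
a=bot.grab_frame("scene");b=bot.grab_frame("wrist")
cv2.imwrite("pics/m7.png",np.hstack([cv2.resize(a[240:384,110:270],(480,432)),cv2.resize(b[90:330,180:340],(288,432))]))
```

```text
[ 0.47493058 -0.25598895  0.16095378] [ 3.14157992e+00 -7.11164972e-06  1.55250629e+00] [ 0.48093553 -0.55025132  3.09334564] 0.01982870334852386
```

View pics/m7.png

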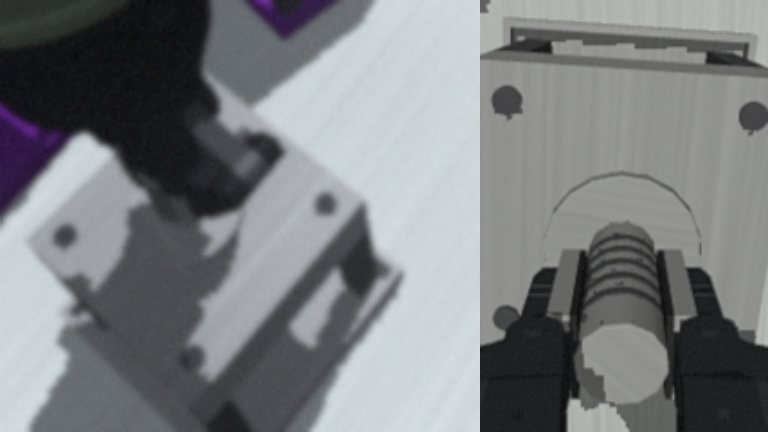

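The collar is just above the block top, centred on the block, and the push force is dropping as the insert moves. I'll continue down to seat the collar.

Emit:
servo_tool([
  [[0, 0, 0.1], 0],
  [[0, 0, 0.1], 0],
  [[0, 0, 0.06], 0],
  [[0, 0, 0.02], 0],
  [[0, 0, 0], 0],
])

```text
clock: 10.02
position: [0.4749, -0.256, 0.1473]
tool_rot: [-3.142, -0.0, 1.553]
force: [-0.1, -0.9, -0.8]
grip_width: 0.0199
```

Run:
```python
from h import *
import cv2
s=bot.observe();print(s["position"],s["tool_rot"],s["force"],s["grip_width"])
a=bot.grab_frame("scene");b=bot.grab_frame("wrist")
cv2.imwrite("pics/m8.png",np.hstack([cv2.resize(a[240:384,110:270],(480,432)),cv2.resize(b[90:330,180:340],(288,432))]))
```

```text
[ 0.47492236 -0.25597566  0.14728785] [-3.14155796e+00 -1.85245396e-05  1.55250393e+00] [-0.08389162 -0.92632233 -0.7957564 ] 0.01994327856971612
```

View pics/m8.png

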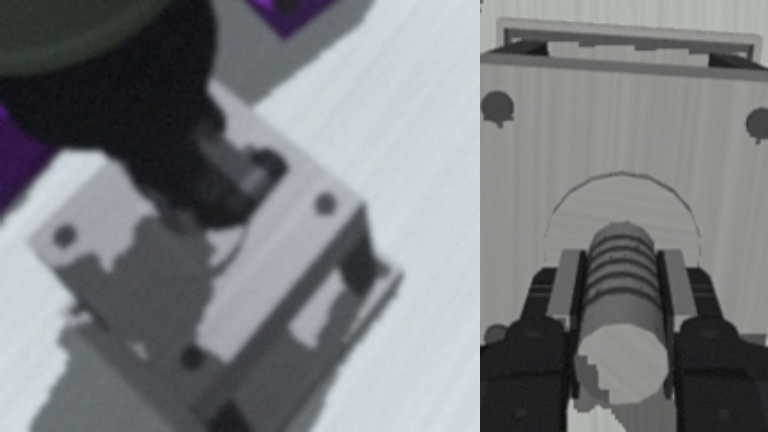

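Emit:
servo_tool([
  [[0, 0, 0.03], 0],
  [[0, 0, 0.02], 0],
  [[0, 0, 0], 0],
])

```text
clock: 10.5
position: [0.4752, -0.2561, 0.1457]
tool_rot: [3.141, 0.001, 1.552]
force: [-4.0, 2.2, 16.2]
grip_width: 0.0194
```

The collar touched down at the predicted height with about 17 N. I'll relax, open and withdraw upward.

Emit:
servo_tool([
  [[0, 0, -0.03], 0],
  [[0, 0, 0], 0],
])

```text
clock: 10.75
position: [0.4749, -0.256, 0.1463]
tool_rot: [3.142, -0.0, 1.552]
force: [1.5, -0.6, -1.5]
grip_width: 0.0197
```

Emit:
servo_tool([
  [[0, 0, 0], 0],
  [[0, 0, 0], 0],
  [[0, 0, 0], 0],
  [[0, 0, 0], 0],
  [[0, 0, 0], 0],
], gripper=0.6)

```text
clock: 11.38
position: [0.4749, -0.256, 0.1463]
tool_rot: [3.142, -0.0, 1.553]
force: [0.8, -0.4, 0.2]
grip_width: 0.0684
```

Emit:
servo_tool([
  [[0, 0, -0.2], 0],
  [[0, 0, -0.4], 0],
  [[0, 0, -0.6], 0],
  [[0, 0, -0.6], 0],
  [[-0.5, 0, -0.4], 0],
  [[-1, 0, 0], 0],
  [[-1, 0, 0], 0],
  [[-0.5, 0, 0], 0],
  [[0, 0, 0], 0],
])

```text
clock: 12.5
position: [0.4715, -0.4077, 0.2564]
tool_rot: [-3.141, 0.0, 1.55]
force: [0.9, 0.7, 0.1]
grip_width: 0.0682
```

Run:
```python
from h import *
import cv2
s=bot.observe();print(s["position"],s["force"],s["grip_width"])
a=bot.grab_frame("scene");b=bot.grab_frame("wrist");t=bot.grab_frame("top")
cv2.imwrite("pics/s9.png",a);cv2.imwrite("pics/w9.png",b);cv2.imwrite("pics/t9.png",t)
cv2.imwrite("pics/m9.png",np.hstack([cv2.resize(a[240:384,110:270],(400,360)),cv2.resize(t[90:234,325:485],(400,360))]))
```

```text
[ 0.47145468 -0.40765587  0.25644359] [0.85896348 0.68740128 0.12783848] 0.06821752006192595
```

View pics/m9.png

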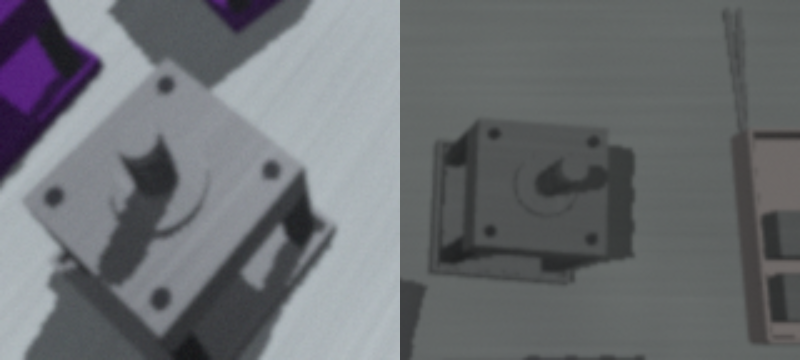

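View pics/w9.png

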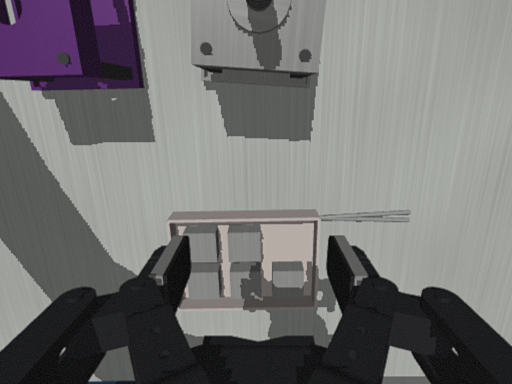

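View pics/s9.png

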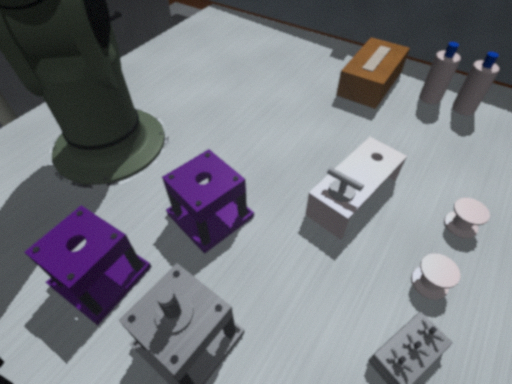

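The drift stands in the hole and the tee looks undisturbed. I'll check whether the insert is visible under the block by comparing the before and after crops, and measure the drift's lean and the tee.

Run:
```python
from h import *
import cv2
a0,a1=cv2.imread("pics/scene0.png"),cv2.imread("pics/s9.png")
t0,t1=cv2.imread("pics/top0.png"),cv2.imread("pics/t9.png")
f=lambda i:cv2.convertScaleAbs(cv2.resize(i,(400,290),interpolation=cv2.INTER_CUBIC),alpha=1.5)
cv2.imwrite("pics/cmp.png",np.vstack([np.hstack([f(a0[300:384,125:250]),f(a1[300:384,125:250])]),np.hstack([f(t0[125:210,330:420]),f(t1[125:210,330:420])])]))
print("tee diff",cv2.absdiff(a0[155:205,320:370],a1[155:205,320:370]).mean())
cv2.imwrite("pics/c9.png",cv2.resize(a1[260:384,115:250],None,fx=4.5,fy=4.5,interpolation=cv2.INTER_CUBIC))
```

```text
tee diff 3.6156
```

View pics/cmp.png

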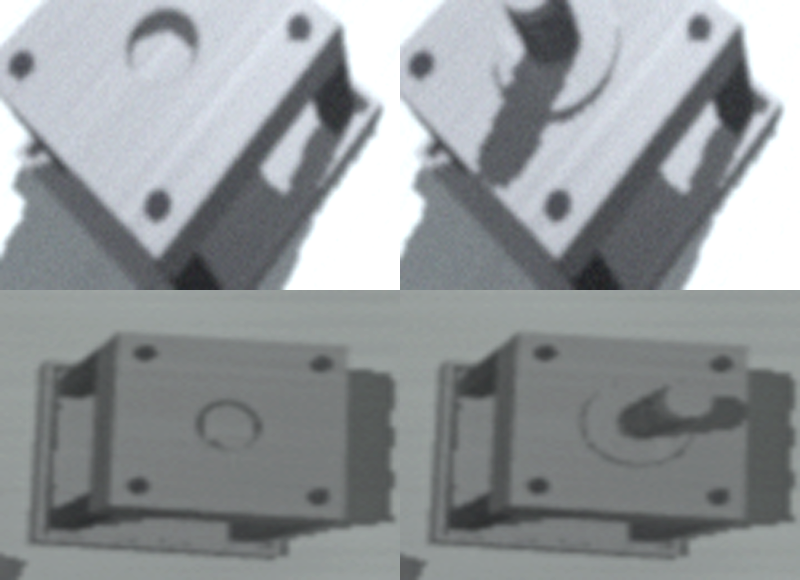

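View pics/c9.png

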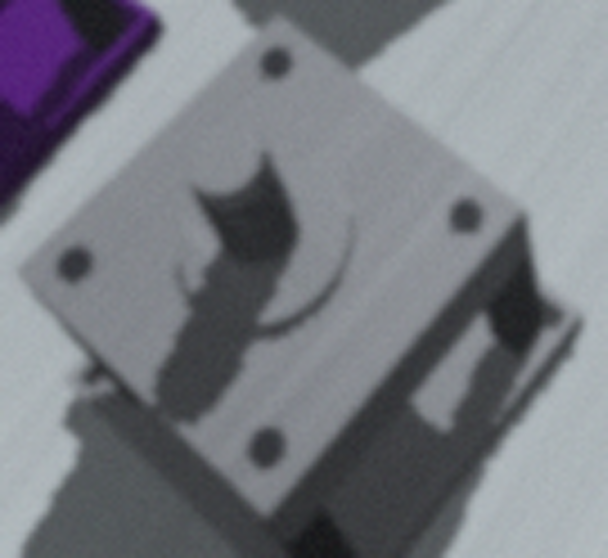

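The insert is hidden under the block in both fixed views. There is plenty of time left, so I'll put the wrist camera out to the +x side to look under the block.

Emit:
servo_tool([
  [[0.2, 0.5, 0], 0],
  [[0.2, 1, 0], 0],
  [[0.3, 1, 0.2], 0],
  [[0.3, 1, 0.4], 0],
  [[0.3, 1, 0.4], 0],
  [[0.3, 0.6, 0.2], 0],
  [[0, 0, 0], 0],
  [[0, 0, 0], 0],
])

```text
clock: 13.65
position: [0.7285, -0.3302, 0.1968]
tool_rot: [3.142, 0.0, 1.553]
force: [-0.6, -0.3, 0.8]
grip_width: 0.0681
```

Run:
```python
from h import *
import cv2
b=bot.grab_frame("wrist");s=bot.observe();print(s["clock"],s["position"],s["force"])
cv2.imwrite("pics/w10.png",cv2.convertScaleAbs(b,alpha=1.3))
```

```text
13.7 [ 0.72817266 -0.33093552  0.19715493] [-1.23273331 -0.13931902  1.15414416]
```

View pics/w10.png

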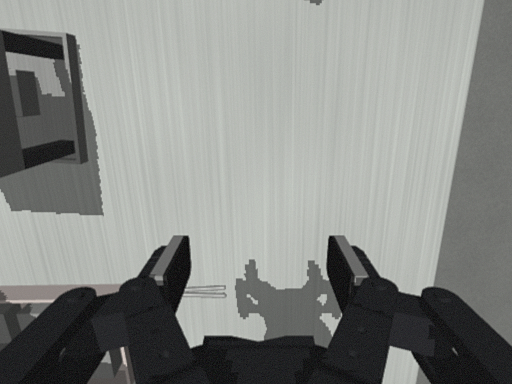

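Run:
```python
from h import *
import cv2
c=bot.get_calibration("wrist");P=c["pose"]
def pr(X):
    q=P[:3,:3].T@(np.array(X)-P[:3,3]);return [float(round(c["cx"]+c["fx"]*q[0]/-q[2],1)),float(round(c["cy"]+c["fy"]*q[1]/q[2],1))]
for y in(-.234,-.278):
  for z in(.006,.032): print("in tray",y,z,pr((.497,y,z)))
for y in(-.234,-.278): print("pocket bottom",pr((.497,y,.082)))
cs=bot.get_calibration("scene");P=cs["pose"];c=cs
u=pr((.4749,-.256,.184));print("handle top exp in c9",(u[0]-115)*4.5,(u[1]-260)*4.5)
u=pr((.4749,-.256,.118));print("collar exp in c9",(u[0]-115)*4.5,(u[1]-260)*4.5)
b=cv2.imread("pics/w10.png");cv2.imwrite("pics/c10.png",cv2.resize(b[20:220,0:120],None,fx=3,fy=3,interpolation=cv2.INTER_CUBIC))
```

```text
in tray -0.234 0.006 [32.7, 75.5]
in tray -0.234 0.032 [13.4, 74.1]
in tray -0.278 0.006 [42.5, 119.0]
in tray -0.278 0.032 [24.8, 121.2]
pocket bottom [-34.9, 70.5]
pocket bottom [-18.9, 126.6]
handle top exp in c9 225.45 148.9500000000001
collar exp in c9 270.0 237.60000000000005
```

View pics/c10.png

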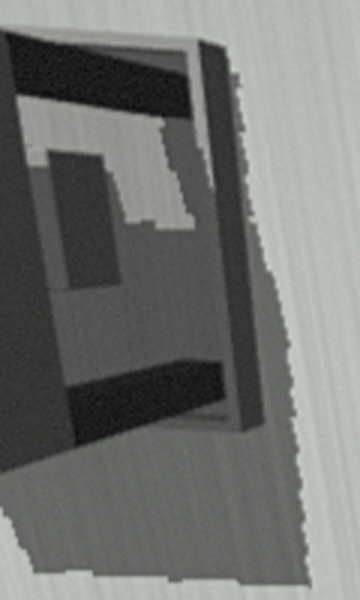

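The wrist view shows the insert's side face and top edge flat in the tray, at about (17–40, 71–115). The prediction was (13–42, 74–121). The drift's handle and collar also appear where an upright, seated drift should. I'm handing in.

```bash
python3 -c "
from workcell import bot
print(bot.job_done())"
```

```text
the job is handed in; nothing more can be done
None
```

The insert is out of the mould and lying in the catch tray, and the drift is standing in the access hole with its collar on the block. I handed the job in at about 13.7 s; no verdict was reported.

**What I did:** I took the straight-handled drift from the rack and pushed the insert out of the grey mould. Force readings were about 12 N during the push and about −1 N once the insert dropped. The collar then touched the block at about 16 N, at the height I had predicted. I eased off about 1.5 mm, opened the gripper and withdrew well clear.

**Last checks:**
- **Insert:** the wrist camera, looking under the block, showed it flat in the tray within a few pixels of the predicted spot.
- **Drift:** its collar and the visible part of its handle were where an upright, seated drift should appear. The handle's top face blends into the grey block in the picture, so I judged its lean only roughly.
- **Tee-handled reamer:** before and after pictures showed no sign that it had moved.

No check failed or disagreed.

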